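# Push the slide box up onto the imaging deck and seat it in its corner

### The arm

A 7-joint arm with a two-finger parallel gripper is mounted at the origin on the work surface. World frame = base frame: x ahead of the robot, y to its left, z up, the work surface at z = 0. Lengths are in m, angles in rad, forces in N, time in s.
With the tool pointing down it reaches from about 0.4 to 0.925 m from the base axis. Payload 4.1 kg.
Tool frame: the origin (TCP) lies on the centre line of the jaws, within the pads' length; the fingertips stand 11 mm ahead of it and the grasp point (between the pads) lies 8 mm behind it; z points along the fingers, y is the line along which they close (so a half turn about z gives the same grasp; the last joint's range is limited). The gripper opens to 85 mm and grips with 20 to 120 N. Pads are 22 mm wide; open, the fingers measure 114 mm over their backs; the gripper's body (76 mm by 85 mm) begins 54 mm behind the grasp point. The pads swing forward as they close: fully open they stand 13 mm farther back than shut.
Start: joints at [1.157, 0.398, 0.045, 1.537, -0.019, 1.207, -0.051], TCP at [0.201, -0.618, 0.242] pointing down, gripper open.
Joint ranges: [-2.82, 2.82], [-0.49, 2.23], [-1.37, 1.46], [0, 2.46], [-1.36, 4.5], [0.23, 2], [-2.94, 2.94]. Speed limits (rad/s): [2.57, 2.57, 3.14, 3.14, 3.14, 3.14, 3.14].

### API

Orientations are given as [roll, pitch, yaw] about the fixed x, y, z axes, in that order (R = Rz(yaw) Ry(pitch) Rx(roll)).
In Python, from cell import bot gives the robot as it stands. The module is installed in compiled form; this text tells all that it offers.
- The arm moves only by the tool apply_moves, never from a script. Its argument "motion" is a list of rows, each an object with "hand": the opening, from -1 (shut) to 1 (fully open); "xyz": the shift along the tool's x, y, z in mm, a list of three; "turn": the turn about the tool's z in rad. In form: [{"hand": hand, "xyz": [dx, dy, dz], "turn": turn}, ...]. A call has exactly 10 rows; each row shifts and turns the commanded pose from where the row before left it, along the tool's axes as they then stand; what a row does not reach is not made up. A row lasts 1/12 s, in which the tool goes at most 41.7 mm and 7.16 degrees, less where a joint would pass 70% of its speed; a pose out of reach is approached as far as the arm can. A call with a gripper value outside its range is refused whole. The fingers move at their own pace and stop on an object; the grip force is fixed at half the most. Time passes only in rows, so rows that do not move let the fingers close, or fill a call up. It gives the time, the measured TCP pose, the force, the opening and the grip force at its end, in the units of the state.
- bot.sense(): the state, without advancing time (a new reading comes with each control period).
- bot.capture(name): name is "scene" or "top"; returns (picture, depth): 400x640x3 uint8, blue, green, red; 400x640 float32, m along the optical axis (not along the pixel's ray), 0 where there is no reading.
- bot.camera_info(name): a dict with "intrinsics" (3x3 intrinsics, pixels), "rvec" (rotation vector, rad) and "tvec" (3), from world to camera coordinates, as OpenCV has them. Camera axes: x right, y down, z forward; pixel columns grow to the right and rows downward; lengths in m; the calibration is good to about 2 mm. A picture is of the moment at which its call begins. camera_info takes no time and is no camera call.
- bot.close_job(): hands the job in; it is judged then, once.
The state is a dict: "time": time; "joint_positions": joint angles; "qvel": joint speeds; "tau": joint torques, N m; "position": TCP position; "eef_rot": TCP orientation; "force": force on the tool from outside, world axes, zero at the start; "ft_torque": the same for the moment, N m; "opening": finger opening in m; "grasp_force": force on a finger pad.
Only numpy, scipy, OpenCV 4.12 (cv2) and the standard library are available. Lean on these libraries where they do the work, as an engineer would, in place of code of your own. Each camera call takes 0.05 s, during which the arm holds its last target. There are 200 camera calls.

### The job

Push the slide box, without lifting it, up the ramp onto the black imaging deck and on until it presses squarely against the back rail at the far end; then push it sideways until it also presses against the side rail, and leave it seated in that corner, flat on the deck and touching both rails. At each rail press it gently home for a moment with about 10 N: the rails are aligned to the optics, so the box must never press on a rail with more than 20 N. Leave the bottle, the jar and the beaker where they stand.

Things in the scene. Friction and masses are not known exactly. Their poses are not given: they have to be found in the camera images.
- deck: Black imaging deck fixed to the bench, with an aluminium loading ramp. Origin at bench level below the line where ramp meets deck; +x points up the ramp, the way the box goes in; +y left of that, to the side rail; z up. The ramp rises evenly from bench level at x = -90 mm to 12 mm at x = 0; the flat deck top is 12 mm high from x = 0 to 192 mm. Ramp and deck reach from y = -110 to +105 mm
- back_rail: Dark bracket across the deck's far end; origin at deck frame 181, -17, 12 mm, axes as the deck's. It carries an aluminium rail, 125 mm along y, top 18 mm above the deck, locked where the last user set it (not measured): its front face is at deck x = 127 to 157 mm. That face gives 3 mm to under 0.5 N, following the box back as far, then is rigid. Forces on bracket, rail and face count as the rail's
- side_rail: Dark bracket along the deck's +y side; origin at deck frame 80, 91, 12 mm, its x towards the deck's +y. It carries an aluminium rail, 80 mm long (deck x = 40 to 120), top 18 mm above the deck, locked where the last user set it (not measured): its front face is at deck y = 47 to 67 mm. That face gives 3 mm to under 0.5 N, following the box back as far, then is rigid. Forces count as for the back rail
- box_center (a point): Centre, half-way up, of the closed clear slide box with a white rack inside: 110 mm along its x, 86 mm along its y, 35 mm high, 0.38 to 0.72 kg, too wide to grasp. Starts on the bench before the ramp, its x axis within 0.25 rad of the deck's +x, its centre at deck y = -55 to -20 mm. It slides easily: 1 to 4 N push it along. Seated, its axes are as the deck's and its centre is 17.5 mm above the deck top
- slide_box: The same box; origin at the centre of its underside
- housing_top (a point): Middle of the top of the white housing fixed behind the back rail: 75 mm along the deck's x, 85 mm along its y, 42 mm high above the bench (50 mm with the black disc on top)
- reagent_bottle: Amber bottle with a black cap, 56 mm across, 100 mm high, standing near the deck; leave alone. Origin at the centre of its underside
- sample_jar: White jar with a grey cap, 56 mm across, 60 mm high, standing near the deck; leave alone. Origin at the centre of its underside
- beaker: White open beaker, 56 mm across, 70 mm high, standing near the deck; leave alone. Origin at the centre of its underside
Not all that is in view belongs to the job. What is shaped like the slide_box but pink or red is not meant.

How it is judged:
By the outcome, as a careful person would: the job done as asked, in the order asked, and still so for the second after the job is handed in, with the robot touching nothing.
It also fails if it takes over 69 s, if anything falls off the work surface, if the arm or the gripper's body presses on something with over 40 N, if the wrist force passes 120 N, or if a joint passes its speed limit or range.

## Working session

There is one attempt and no reset: what is moved stays moved. The work goes in short steps, Python scripts to look and compute and a tool call to move; the robot and the scene stay as the last step left them, time stands still between calls to the robot, and variables do not carry over. Pictures are saved under pics/ and viewed, at most 10 in all, crops included, and the job is handed in when it is done.

Besides the shell and the picture viewer there is one more tool, called after "Request:" as a command line: name --argument value ..., lists and objects as JSON in quotes. apply_moves: Moves the arm, as the interface text tells. Its arguments: {"type":"object","properties":{"motion":{"type":"array","items":{"type":"object","properties":{"hand":{"type":"number"},"xyz":{"type":"array","items":{"type":"number"}},"turn":{"type":"number"}}}}},"required":["motion"]}

```bash
mkdir -p pics; cat > h.py <<'E'
import numpy as np, cv2
from cell import bot
def cam(n):
    c=bot.camera_info(n); R=cv2.Rodrigues(np.array(c["rvec"],float))[0]
    return np.array(c["intrinsics"],float),R,np.array(c["tvec"],float).ravel()
def world(n,d):
    K,R,t=cam(n); v,u=np.mgrid[:400,:640]
    p=np.stack([(u-K[0,2])/K[0,0]*d,(v-K[1,2])/K[1,1]*d,d],-1)
    return (p-t)@R
def shot(n,name):
    a,d=bot.capture(n); cv2.imwrite(f"pics/{name}.png",a); np.save(f"pics/{name}.npy",d); return a,d,world(n,d)
E
python3 - <<'E'
from h import *
for n in("scene","top"):
    shot(n,n+"0"); K,R,t=cam(n); print(n,K[0,0],-R.T@t,R[2])
s=bot.sense(); print(s)
E
```

```text
scene 463.08991850108873 [ 1.26926966 -0.53371581  0.69943402] [-0.66867187  0.46581215 -0.5795662 ]
top 489.51678406298913 [ 0.35411285 -0.00122866  1.14388274] [ 0.1445054  -0.01087273 -0.98944428]
{'time': 0.1, 'joint_positions': array([ 1.15700192,  0.39908753,  0.04506042,  1.53774271, -0.01870192,
        1.20689861, -0.05066731]), 'qvel': array([ 0.0007808 , -0.00164422,  0.00132818, -0.00146091,  0.00022636,
       -0.00010517,  0.00085843]), 'tau': array([ 3.22772030e-03, -4.76264763e+01,  1.36954118e+00, -2.54949600e+01,
        1.17179085e-02,  5.05333897e-03, -5.43978985e-06]), 'position': array([ 0.20109749, -0.61753845,  0.24139255]), 'eef_rot': array([-3.13988276e+00,  1.25509689e-04,  3.14916532e-01]), 'force': array([-0.56488664,  0.47085293,  0.05813303]), 'ft_torque': array([-0.01706411, -0.02368249, -0.0189633 ]), 'grasp_force': 0.0, 'opening': 0.08566356204543023}
```

View pics/top0.png

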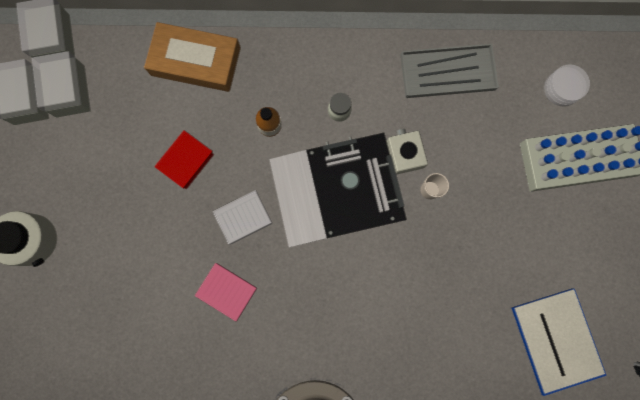

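View pics/scene0.png

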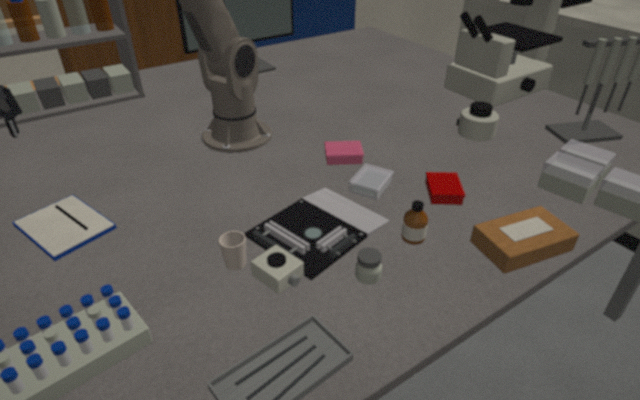

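The top view shows three box-shaped things: white-clear at (242,217), pink at (226,291) and red at (184,159). The clear one with the white rack is meant. The deck's +x runs right in the image. The bottle is at (267,120), the jar at (340,105) and the beaker at (434,186).

```bash
python3 - <<'E'
from h import *
a=cv2.imread("pics/top0.png"); d=np.load("pics/top0.npy")
c=cv2.resize(a[85:260,205:455],None,fx=3.2,fy=3.2,interpolation=cv2.INTER_CUBIC); c=cv2.convertScaleAbs(c,alpha=1.3,beta=15); cv2.imwrite("pics/crop0.png",c)
W=world("top",d)
for u,v in[(242,217),(300,195),(350,225),(405,145),(408,151),(375,185),(379,185),(345,158),(434,180),(340,100),(267,113)]: print(u,v,W[v,u].round(4))
E
```

```text
242 217 [0.4721 0.1686 0.0358]
300 195 [0.5289 0.0388 0.0017]
350 225 [ 0.4579 -0.0784  0.013 ]
405 145 [ 0.6405 -0.2031  0.048 ]
408 151 [ 0.6261 -0.2095  0.0492]
375 185 [ 0.5496 -0.1353  0.0293]
379 185 [ 0.5515 -0.1459  0.0191]
345 158 [ 0.6159 -0.0666  0.0161]
434 180 [ 0.5651 -0.2758  0.0158]
340 100 [ 0.7432 -0.0526  0.0581]
267 113 [0.6967 0.1107 0.0994]
```

View pics/crop0.png

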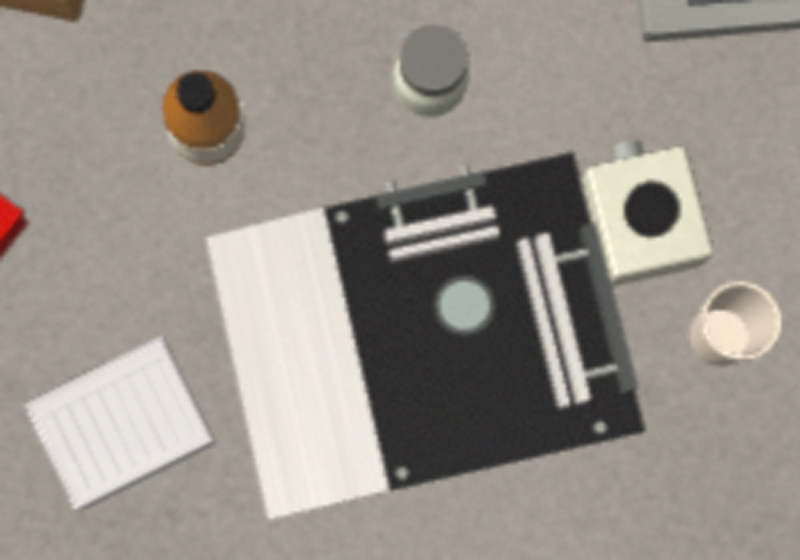

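The crop confirms the clear box with the rack at crop (118,423). The ramp/deck seam runs (325,208)–(388,490). The back rail's front face runs (519,240)–(560,407) and the side rail's (389,258)–(499,236).

```bash
cat >> h.py <<'E'
def px2w(n,uv,z):
    K,R,t=cam(n); uv=np.atleast_2d(np.array(uv,float))
    r=np.c_[(uv-K[[0,1],[2,2]])/K[[0,1],[0,1]],np.ones(len(uv))]@R; o=-R.T@t
    return o+r*((z-o[2])/r[:,2])[:,None]
E
python3 - <<'E'
from h import *
from scipy.optimize import least_squares
f=lambda p:(np.array(p,float)+.5)/3.2-.5+[205,85]
P=np.r_[px2w("top",f([(325,208),(388,490),(575,153),(645,430)]),.012),px2w("top",f([(207,238),(268,518)]),0)]
M=np.array([(0,105),(0,-110),(192,105),(192,-110),(-90,105),(-90,-110)])/1e3
rot=lambda a:np.array([[np.cos(a),-np.sin(a)],[np.sin(a),np.cos(a)]])
r=least_squares(lambda q:(M@rot(q[2]).T+q[:2]-P[:,:2]).ravel(),[.55,0,-1.4])
q=r.x; print("deck",q,"res mm",(r.fun.reshape(-1,2)*1e3).round(1).tolist())
D=lambda w:((w[:,:2]-q[:2])@rot(q[2])*1e3).round(1)
B=px2w("top",f([(25,405),(163,338),(212,440),(75,508)]),.035)
print("box corners",D(B).tolist(),"sides",np.linalg.norm(np.diff(np.r_[B,B[:1]],axis=0),axis=1))
e=B[1]-B[0]+B[2]-B[3]; print("box c",D(B.mean(0)[None]),B.mean(0),"ang rel",np.arctan2(e[1],e[0])-q[2])
print("back",D(px2w("top",f([(519,240),(560,407)]),.03)).tolist());print("side",D(px2w("top",f([(389,258),(499,236)]),.03)).tolist())
np.save("deck.npy",q)
# tall objects via depth
W=world("top",np.load("pics/top0.npy"))
for n,u,v in(("bottle",267,113),("jar",340,100)): print(n,D(W[v,u][None]))
print("beaker",D(px2w("top",f([(743,318)]),.07)), "housing",D(px2w("top",f([(651,208)]),.05)))
E
```

```text
deck [ 0.53469692  0.00191387 -1.33943161] res mm [[0.7, 0.8], [-0.3, -0.6], [0.8, -0.1], [-1.3, -0.8], [0.8, 0.5], [-0.7, 0.1]]
box corners [[-239.4, 5.2], [-134.1, 30.8], [-115.1, -48.7], [-219.1, -74.3]] sides [0.10841539 0.08168718 0.10710653 0.08205442]
box c [[-176.9  -21.8]] [0.4729361  0.16913662 0.035     ] ang rel 0.24027048726498879
back [[132.6, 45.4], [132.4, -80.1]]
side [[37.2, 53.2], [119.0, 51.5]]
bottle [[-68.7 182.6]]
jar [[100.9 190.4]]
beaker [[266.  -51.1]] housing [[227.6  43.3]]
```

Request:
apply_moves --motion '[{"hand":0.1,"xyz":[35,-18,0],"turn":0},{"hand":0.1,"xyz":[35,-18,0],"turn":0},{"hand":0.1,"xyz":[35,-18,0],"turn":0},{"hand":0.1,"xyz":[35,-18,0],"turn":0},{"hand":0.1,"xyz":[35,-18,0],"turn":0},{"hand":0.1,"xyz":[35,-18,0],"turn":0},{"hand":0.1,"xyz":[35,-18,0],"turn":0},{"hand":0.1,"xyz":[35,-18,0],"turn":0},{"hand":0.1,"xyz":[35,-18,0],"turn":0},{"hand":0.1,"xyz":[35,-18,0],"turn":0}]'

```text
time: 0.93
position: [0.4791, -0.3368, 0.242]
eef_rot: [-3.141, 0.0, 0.315]
force: [0.4, -0.4, -0.3]
opening: 0.047
grasp_force: 0.0
```

Request:
apply_moves --motion '[{"hand":0.1,"xyz":[10,-31,0],"turn":0},{"hand":0.1,"xyz":[10,-31,0],"turn":0},{"hand":0.1,"xyz":[10,-31,0],"turn":0},{"hand":0.1,"xyz":[10,-31,0],"turn":0},{"hand":0.1,"xyz":[10,-31,0],"turn":0},{"hand":0.1,"xyz":[10,-31,0],"turn":0},{"hand":0.1,"xyz":[10,-31,0],"turn":0},{"hand":0.1,"xyz":[10,-31,0],"turn":0},{"hand":0.1,"xyz":[10,-31,0],"turn":0},{"hand":0.1,"xyz":[10,-31,0],"turn":0}]'

```text
time: 1.77
position: [0.4768, -0.0113, 0.242]
eef_rot: [3.141, 0.001, 0.315]
force: [0.6, 0.6, 0.1]
opening: 0.0471
grasp_force: 0.0
```

Request:
apply_moves --motion '[{"hand":0.1,"xyz":[0,0,0],"turn":-0.12},{"hand":0.1,"xyz":[0,0,0],"turn":-0.12},{"hand":0.1,"xyz":[0,0,0],"turn":-0.12},{"hand":0.1,"xyz":[0,0,0],"turn":-0.12},{"hand":0.1,"xyz":[0,0,0],"turn":-0.12},{"hand":0.1,"xyz":[0,0,0],"turn":-0.12},{"hand":0.1,"xyz":[0,0,0],"turn":-0.12},{"hand":0.1,"xyz":[0,0,0],"turn":-0.12},{"hand":0.1,"xyz":[0,0,0],"turn":-0.12},{"hand":0.1,"xyz":[0,0,0],"turn":-0.12}]'

```text
time: 2.6
position: [0.477, -0.0129, 0.2419]
eef_rot: [-3.141, 0.0, 1.521]
force: [0.2, 0.1, -0.0]
opening: 0.0468
grasp_force: 0.0
```

Request:
apply_moves --motion '[{"hand":0.1,"xyz":[0,0,0],"turn":-0.094},{"hand":0.1,"xyz":[0,0,0],"turn":-0.094},{"hand":0.1,"xyz":[0,0,0],"turn":-0.093},{"hand":0.1,"xyz":[39,5,0],"turn":0},{"hand":0.1,"xyz":[39,5,0],"turn":0},{"hand":0.1,"xyz":[40,5,0],"turn":0},{"hand":0.1,"xyz":[40,5,0],"turn":0},{"hand":0.1,"xyz":[40,5,0],"turn":0},{"hand":0.1,"xyz":[40,5,0],"turn":0},{"hand":0.1,"xyz":[38,5,0],"turn":0}]'

```text
time: 3.43
position: [0.4491, 0.2659, 0.2421]
eef_rot: [-3.141, 0.0, 1.796]
force: [0.1, -0.8, 1.0]
opening: 0.0469
grasp_force: 0.0
```

Request:
apply_moves --motion '[{"hand":0.1,"xyz":[0,0,25],"turn":0},{"hand":0.1,"xyz":[0,0,25],"turn":0},{"hand":0.1,"xyz":[0,0,25],"turn":0},{"hand":0.1,"xyz":[0,0,25],"turn":0},{"hand":0.1,"xyz":[0,0,25],"turn":0},{"hand":0.1,"xyz":[0,0,25],"turn":0},{"hand":0.1,"xyz":[0,0,25],"turn":0},{"hand":0.1,"xyz":[0,0,20],"turn":0},{"hand":0.1,"xyz":[0,0,13],"turn":0},{"hand":0.1,"xyz":[0,0,0],"turn":0}]'

```text
time: 4.27
position: [0.448, 0.2626, 0.0315]
eef_rot: [-3.136, 0.002, 1.796]
force: [0.9, -0.6, 0.6]
opening: 0.0473
grasp_force: 0.0
```

```bash
cat >> h.py <<'E'
q=np.load("deck.npy"); rot=lambda a:np.array([[np.cos(a),-np.sin(a)],[np.sin(a),np.cos(a)]])
D=lambda w:((np.atleast_2d(w)[:,:2]-q[:2])@rot(q[2])*1e3).round(1)
def st():
    s=bot.sense(); print("t",round(s["time"],2),"deck",D(s["position"]),"z",s["position"][2].round(4),"yawrel",round(s["eef_rot"][2]-q[2]-np.pi,4),"F deck",(s["force"][:2]@rot(q[2])).round(2))
def crop(n,name,r,f):
    a,d,W=shot(n,name); y0,y1,x0,x1=r
    cv2.imwrite(f"pics/{name}c.png",cv2.convertScaleAbs(cv2.resize(a[y0:y1,x0:x1],None,fx=f,fy=f,interpolation=cv2.INTER_CUBIC),alpha=1.3,beta=15))
E
python3 -c "
from h import *
st(); crop('top','a1',(150,260,150,310),5)"
```

```text
t 4.27 deck [[-273.6  -24.7]] z 0.0315 yawrel -0.0061 F deck [0.78 0.78]
```

View pics/a1c.png

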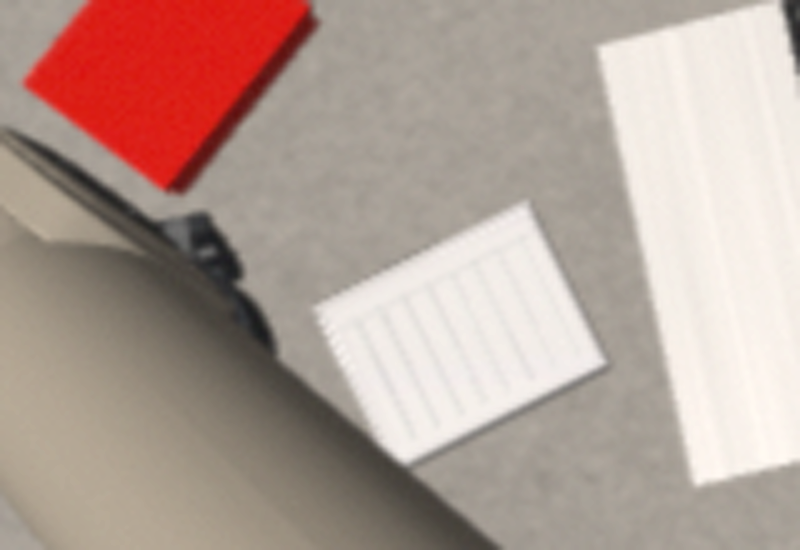

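The box is untouched (crop centre about (460,335)) and the fingers are down behind it. I'll push it forward.

Request:
apply_moves --motion '[{"hand":0.1,"xyz":[-6,0,0],"turn":-0.006},{"hand":0.1,"xyz":[-6,0,0],"turn":0},{"hand":0.1,"xyz":[-6,0,0],"turn":0},{"hand":0.1,"xyz":[-6,0,0],"turn":0},{"hand":0.1,"xyz":[-6,0,0],"turn":0},{"hand":0.1,"xyz":[-6,0,0],"turn":0},{"hand":0.1,"xyz":[-6,0,0],"turn":0},{"hand":0.1,"xyz":[-6,0,0],"turn":0},{"hand":0.1,"xyz":[-6,0,0],"turn":0},{"hand":0.1,"xyz":[-6,0,0],"turn":0}]'

```text
time: 5.15
position: [0.4637, 0.205, 0.0342]
eef_rot: [-3.141, 0.0, 1.802]
force: [-0.1, 2.7, -0.0]
opening: 0.0471
grasp_force: 0.9
```

Request:
apply_moves --motion '[{"hand":0.1,"xyz":[-6,0,0],"turn":0},{"hand":0.1,"xyz":[-6,0,0],"turn":0},{"hand":0.1,"xyz":[-6,0,0],"turn":0},{"hand":0.1,"xyz":[-6,0,0],"turn":0},{"hand":0.1,"xyz":[-6,0,0],"turn":0},{"hand":0.1,"xyz":[-6,0,0],"turn":0},{"hand":0.1,"xyz":[-6,0,0],"turn":0},{"hand":0.1,"xyz":[-6,0,0],"turn":0},{"hand":0.1,"xyz":[-6,0,0],"turn":0},{"hand":0.1,"xyz":[-6,0,0],"turn":0}]'

```text
time: 5.98
position: [0.4774, 0.1464, 0.0341]
eef_rot: [-3.141, 0.0, 1.802]
force: [-0.7, 2.3, -0.5]
opening: 0.0473
grasp_force: 1.0
```

```bash
python3 -c "
from h import *
st(); crop('top','a2',(120,260,200,420),3.6)"
```

```text
t 5.98 deck [[-153.7  -22.7]] z 0.0341 yawrel -0.0004 F deck [-2.37 -0.19]
```

View pics/a2c.png

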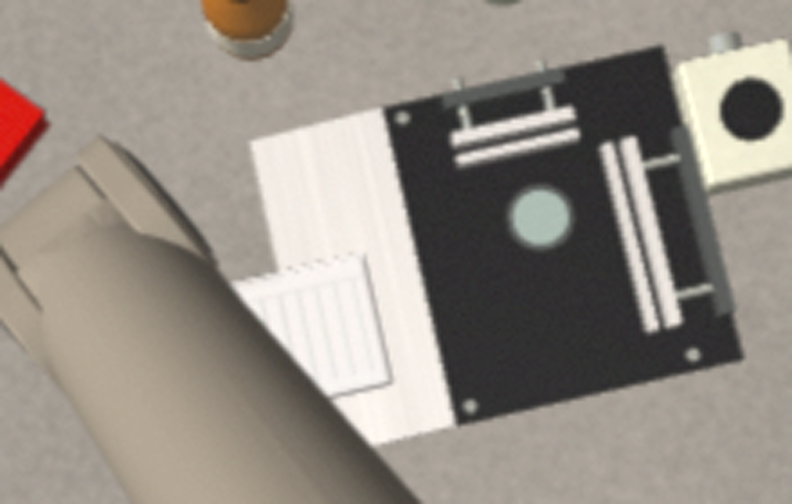

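The box is on the ramp, aligned with the deck: its front edge at crop (363,256)–(392,383) is parallel to the seam. Its centre is at y≈-30.

Request:
apply_moves --motion '[{"hand":0.1,"xyz":[-7,0,0],"turn":0},{"hand":0.1,"xyz":[-7,0,0],"turn":0},{"hand":0.1,"xyz":[-7,0,0],"turn":0},{"hand":0.1,"xyz":[-7,0,0],"turn":0},{"hand":0.1,"xyz":[-7,0,0],"turn":0},{"hand":0.1,"xyz":[-7,0,0],"turn":0},{"hand":0.1,"xyz":[-7,0,0],"turn":0},{"hand":0.1,"xyz":[-7,0,0],"turn":0},{"hand":0.1,"xyz":[-7,0,0],"turn":0},{"hand":0.1,"xyz":[-7,0,0],"turn":0}]'

```text
time: 6.87
position: [0.4939, 0.0792, 0.0347]
eef_rot: [3.141, -0.001, 1.802]
force: [0.0, 4.4, 1.9]
opening: 0.0469
grasp_force: 1.9
```

Request:
apply_moves --motion '[{"hand":0.1,"xyz":[-6,0,0],"turn":0},{"hand":0.1,"xyz":[-6,0,0],"turn":0},{"hand":0.1,"xyz":[-6,0,0],"turn":0},{"hand":0.1,"xyz":[-6,0,0],"turn":0},{"hand":0.1,"xyz":[-6,0,0],"turn":0},{"hand":0.1,"xyz":[-6,0,0],"turn":0},{"hand":0.1,"xyz":[-6,0,0],"turn":0},{"hand":0.1,"xyz":[-6,0,0],"turn":0},{"hand":0.1,"xyz":[-6,0,0],"turn":0},{"hand":0.1,"xyz":[-6,0,0],"turn":0}]'

```text
time: 7.7
position: [0.5071, 0.0198, 0.0342]
eef_rot: [-3.141, 0.0, 1.802]
force: [-0.3, 1.0, -0.4]
opening: 0.0473
grasp_force: 0.9
```

```bash
python3 -c "
from h import *
st(); crop('top','a3',(120,260,260,420),4.2)"
```

```text
t 7.7 deck [[-23.8 -22.7]] z 0.0342 yawrel -0.0004 F deck [-1.03 -0.06]
```

View pics/a3c.png

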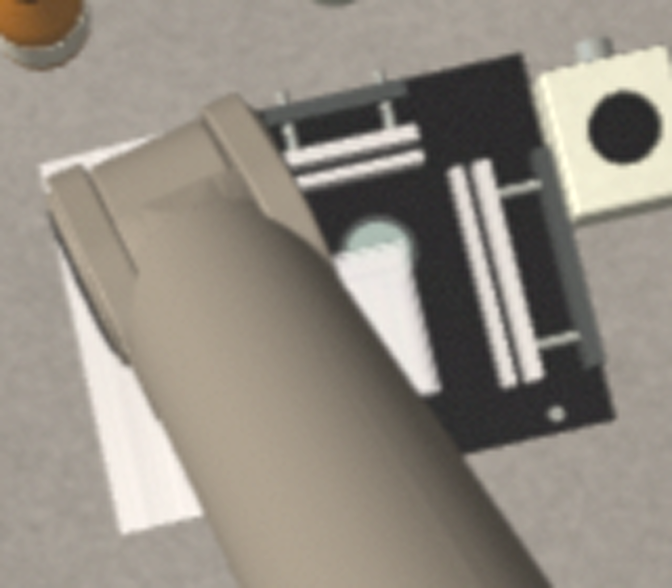

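The box lies flat on the deck. Its front edge (403,240)–(437,390) is about 36 mm short of the rail, and its yaw is aligned.

Request:
apply_moves --motion '[{"hand":0.1,"xyz":[-3,0,0],"turn":0},{"hand":0.1,"xyz":[-3,0,0],"turn":0},{"hand":0.1,"xyz":[-3,0,0],"turn":0},{"hand":0.1,"xyz":[-3,0,0],"turn":0},{"hand":0.1,"xyz":[-3,0,0],"turn":0},{"hand":0.1,"xyz":[-3,0,0],"turn":0},{"hand":0.1,"xyz":[-3,0,0],"turn":0},{"hand":0.1,"xyz":[-3,0,0],"turn":0},{"hand":0.1,"xyz":[-3,0,0],"turn":0},{"hand":0.1,"xyz":[-3,0,0],"turn":0}]'

```text
time: 8.58
position: [0.5141, -0.0088, 0.0343]
eef_rot: [-3.142, 0.0, 1.802]
force: [-0.6, 1.6, -0.6]
opening: 0.0469
grasp_force: 0.7
```

Request:
apply_moves --motion '[{"hand":0.1,"xyz":[-0.4,0,0],"turn":0},{"hand":0.1,"xyz":[-0.4,0,0],"turn":0},{"hand":0.1,"xyz":[-0.4,0,0],"turn":0},{"hand":0.1,"xyz":[-0.4,0,0],"turn":0},{"hand":0.1,"xyz":[-0.4,0,0],"turn":0},{"hand":0.1,"xyz":[-0.4,0,0],"turn":0},{"hand":0.1,"xyz":[-0.4,0,0],"turn":0},{"hand":0.1,"xyz":[-0.4,0,0],"turn":0},{"hand":0.1,"xyz":[-0.4,0,0],"turn":0},{"hand":0.1,"xyz":[-0.4,0,0],"turn":0}]'

```text
time: 9.42
position: [0.515, -0.0124, 0.0343]
eef_rot: [3.141, 0.0, 1.802]
force: [-0.4, 1.7, -0.5]
opening: 0.0472
grasp_force: 0.9
```

```bash
python3 -c "
from h import *
st()"
```

```text
t 9.42 deck [[  9.4 -22.4]] z 0.0343 yawrel -0.0002 F deck [-1.71  0.03]
```

Request:
apply_moves --motion '[{"hand":0.1,"xyz":[-0.2,0,0],"turn":0},{"hand":0.1,"xyz":[-0.2,0,0],"turn":0},{"hand":0.1,"xyz":[-0.2,0,0],"turn":0},{"hand":0.1,"xyz":[-0.2,0,0],"turn":0},{"hand":0.1,"xyz":[-0.2,0,0],"turn":0},{"hand":0.1,"xyz":[-0.2,0,0],"turn":0},{"hand":0.1,"xyz":[-0.2,0,0],"turn":0},{"hand":0.1,"xyz":[-0.2,0,0],"turn":0},{"hand":0.1,"xyz":[-0.2,0,0],"turn":0},{"hand":0.1,"xyz":[-0.2,0,0],"turn":0}]'

```text
time: 10.25
position: [0.5154, -0.0144, 0.0343]
eef_rot: [3.142, 0.0, 1.802]
force: [-0.9, 2.2, 0.5]
opening: 0.0468
grasp_force: 1.0
```

Request:
apply_moves --motion '[{"hand":0.1,"xyz":[-0.15,0,0],"turn":0},{"hand":0.1,"xyz":[-0.15,0,0],"turn":0},{"hand":0.1,"xyz":[-0.15,0,0],"turn":0},{"hand":0.1,"xyz":[-0.15,0,0],"turn":0},{"hand":0.1,"xyz":[-0.15,0,0],"turn":0},{"hand":0.1,"xyz":[-0.15,0,0],"turn":0},{"hand":0.1,"xyz":[-0.15,0,0],"turn":0},{"hand":0.1,"xyz":[-0.15,0,0],"turn":0},{"hand":0.1,"xyz":[-0.15,0,0],"turn":0},{"hand":0.1,"xyz":[-0.15,0,0],"turn":0}]'

```text
time: 11.08
position: [0.5157, -0.0157, 0.0343]
eef_rot: [-3.142, -0.0, 1.802]
force: [-1.2, 1.9, 1.0]
opening: 0.0469
grasp_force: 1.4
```

Request:
apply_moves --motion '[{"hand":0.1,"xyz":[-0.1,0,0],"turn":0},{"hand":0.1,"xyz":[-0.1,0,0],"turn":0},{"hand":0.1,"xyz":[-0.1,0,0],"turn":0},{"hand":0.1,"xyz":[-0.1,0,0],"turn":0},{"hand":0.1,"xyz":[-0.1,0,0],"turn":0},{"hand":0.1,"xyz":[-0.1,0,0],"turn":0},{"hand":0.1,"xyz":[-0.1,0,0],"turn":0},{"hand":0.1,"xyz":[-0.1,0,0],"turn":0},{"hand":0.1,"xyz":[-0.1,0,0],"turn":0},{"hand":0.1,"xyz":[-0.1,0,0],"turn":0}]'

```text
time: 11.92
position: [0.516, -0.0168, 0.0343]
eef_rot: [3.142, 0.0, 1.802]
force: [-1.6, 2.9, 1.5]
opening: 0.0473
grasp_force: 1.4
```

Request:
apply_moves --motion '[{"hand":0.1,"xyz":[-0.1,0,0],"turn":0},{"hand":0.1,"xyz":[-0.1,0,0],"turn":0},{"hand":0.1,"xyz":[-0.1,0,0],"turn":0},{"hand":0.1,"xyz":[-0.1,0,0],"turn":0},{"hand":0.1,"xyz":[-0.1,0,0],"turn":0},{"hand":0.1,"xyz":[-0.1,0,0],"turn":0},{"hand":0.1,"xyz":[-0.1,0,0],"turn":0},{"hand":0.1,"xyz":[-0.1,0,0],"turn":0},{"hand":0.1,"xyz":[-0.1,0,0],"turn":0},{"hand":0.1,"xyz":[-0.1,0,0],"turn":0}]'

```text
time: 12.75
position: [0.5162, -0.0178, 0.0343]
eef_rot: [3.142, 0.0, 1.802]
force: [-0.4, 3.3, 1.6]
opening: 0.0472
grasp_force: 1.5
```

Request:
apply_moves --motion '[{"hand":0.1,"xyz":[-0.07,0,0],"turn":0},{"hand":0.1,"xyz":[-0.07,0,0],"turn":0},{"hand":0.1,"xyz":[-0.07,0,0],"turn":0},{"hand":0.1,"xyz":[-0.07,0,0],"turn":0},{"hand":0.1,"xyz":[-0.07,0,0],"turn":0},{"hand":0.1,"xyz":[-0.07,0,0],"turn":0},{"hand":0.1,"xyz":[-0.07,0,0],"turn":0},{"hand":0.1,"xyz":[-0.07,0,0],"turn":0},{"hand":0.1,"xyz":[-0.07,0,0],"turn":0},{"hand":0.1,"xyz":[-0.07,0,0],"turn":0}]'

```text
time: 13.58
position: [0.5164, -0.0183, 0.0343]
eef_rot: [3.142, -0.0, 1.802]
force: [-0.1, 3.4, 1.8]
opening: 0.0467
grasp_force: 1.7
```

```bash
python3 -c "
from h import *
st()"
```

```text
t 13.58 deck [[ 15.5 -22.5]] z 0.0343 yawrel -0.0003 F deck [-3.37  0.67]
```

Request:
apply_moves --motion '[{"hand":0.1,"xyz":[-0.07,0,0],"turn":0},{"hand":0.1,"xyz":[-0.07,0,0],"turn":0},{"hand":0.1,"xyz":[-0.07,0,0],"turn":0},{"hand":0.1,"xyz":[-0.07,0,0],"turn":0},{"hand":0.1,"xyz":[-0.07,0,0],"turn":0},{"hand":0.1,"xyz":[-0.07,0,0],"turn":0},{"hand":0.1,"xyz":[-0.07,0,0],"turn":0},{"hand":0.1,"xyz":[-0.07,0,0],"turn":0},{"hand":0.1,"xyz":[-0.07,0,0],"turn":0},{"hand":0.1,"xyz":[-0.07,0,0],"turn":0}]'

```text
time: 14.42
position: [0.5164, -0.0185, 0.0343]
eef_rot: [-3.141, -0.001, 1.802]
force: [-1.2, 5.7, 2.4]
opening: 0.0467
grasp_force: 2.8
```

```bash
python3 -c "
from h import *
st()"
```

```text
t 14.42 deck [[ 15.7 -22.5]] z 0.0343 yawrel 0.0001 F deck [-5.81  0.14]
```

Request:
apply_moves --motion '[{"hand":0.1,"xyz":[-0.08,0,0],"turn":0},{"hand":0.1,"xyz":[-0.08,0,0],"turn":0},{"hand":0.1,"xyz":[-0.08,0,0],"turn":0},{"hand":0.1,"xyz":[-0.08,0,0],"turn":0},{"hand":0.1,"xyz":[-0.08,0,0],"turn":0},{"hand":0.1,"xyz":[-0.08,0,0],"turn":0},{"hand":0.1,"xyz":[-0.08,0,0],"turn":0},{"hand":0.1,"xyz":[-0.08,0,0],"turn":0},{"hand":0.1,"xyz":[-0.08,0,0],"turn":0},{"hand":0.1,"xyz":[-0.08,0,0],"turn":0}]'

```text
time: 15.25
position: [0.5164, -0.0187, 0.0343]
eef_rot: [-3.141, -0.001, 1.803]
force: [-2.3, 6.4, 2.8]
opening: 0.0471
grasp_force: 3.4
```

```bash
python3 -c "
from h import *
st()"
```

```text
t 15.25 deck [[ 15.8 -22.5]] z 0.0343 yawrel 0.0004 F deck [-6.75 -0.77]
```

Request:
apply_moves --motion '[{"hand":0.1,"xyz":[-0.15,0,0],"turn":0},{"hand":0.1,"xyz":[-0.15,0,0],"turn":0},{"hand":0.1,"xyz":[-0.15,0,0],"turn":0},{"hand":0.1,"xyz":[-0.15,0,0],"turn":0},{"hand":0.1,"xyz":[-0.15,0,0],"turn":0},{"hand":0.1,"xyz":[-0.15,0,0],"turn":0},{"hand":0.1,"xyz":[-0.15,0,0],"turn":0},{"hand":0.1,"xyz":[-0.15,0,0],"turn":0},{"hand":0.1,"xyz":[0,0,0],"turn":0},{"hand":0.1,"xyz":[0,0,0],"turn":0}]'

```text
time: 16.08
position: [0.5164, -0.0188, 0.0343]
eef_rot: [-3.141, -0.003, 1.803]
force: [-2.7, 8.2, 4.0]
opening: 0.0469
grasp_force: 4.4
```

```bash
python3 -c "
from h import *
st()"
```

```text
t 16.08 deck [[ 16.  -22.6]] z 0.0343 yawrel 0.0009 F deck [-8.56 -0.76]
```

Request:
apply_moves --motion '[{"hand":0.1,"xyz":[-0.3,0,0],"turn":0},{"hand":0.1,"xyz":[-0.3,0,0],"turn":0},{"hand":0.1,"xyz":[-0.3,0,0],"turn":0},{"hand":0.1,"xyz":[-0.3,0,0],"turn":0},{"hand":0.1,"xyz":[-0.3,0,0],"turn":0},{"hand":0.1,"xyz":[-0.3,0,0],"turn":0},{"hand":0.1,"xyz":[-0.2,0,0],"turn":0},{"hand":0.1,"xyz":[0,0,0],"turn":0},{"hand":0.1,"xyz":[0,0,0],"turn":0},{"hand":0.1,"xyz":[0,0,0],"turn":0}]'

```text
time: 16.92
position: [0.5164, -0.0191, 0.0343]
eef_rot: [-3.141, -0.005, 1.804]
force: [-3.3, 11.9, 5.2]
opening: 0.0474
grasp_force: 6.0
```

```bash
python3 -c "
from h import *
st()"
```

```text
t 16.92 deck [[ 16.2 -22.7]] z 0.0343 yawrel 0.0016 F deck [-12.34  -0.5 ]
```

Request:
apply_moves --motion '[{"hand":0.1,"xyz":[1,0,0],"turn":0},{"hand":0.1,"xyz":[1,0,0],"turn":0},{"hand":0.1,"xyz":[2,0,0],"turn":0},{"hand":0.1,"xyz":[3,0,0],"turn":0},{"hand":0.1,"xyz":[5,0,0],"turn":0},{"hand":0.1,"xyz":[10,0,0],"turn":0},{"hand":0.1,"xyz":[15,0,0],"turn":0},{"hand":0.1,"xyz":[0,0,-30],"turn":0},{"hand":0.1,"xyz":[0,0,-30],"turn":0},{"hand":0.1,"xyz":[0,0,-30],"turn":0}]'

```text
time: 17.75
position: [0.5081, 0.0133, 0.1248]
eef_rot: [-3.14, 0.0, 1.803]
force: [1.1, 0.2, 0.2]
opening: 0.0469
grasp_force: 0.0
```

```bash
python3 -c "
from h import *
st()"
```

```text
t 17.75 deck [[-17.2 -23.2]] z 0.1248 yawrel 0.0006 F deck [0.11 1.15]
```

Request:
apply_moves --motion '[{"hand":0.1,"xyz":[-24,-22,0],"turn":0},{"hand":0.1,"xyz":[-24,-22,0],"turn":0},{"hand":0.1,"xyz":[-24,-22,0],"turn":0},{"hand":0.1,"xyz":[-25,-23,0],"turn":0},{"hand":0.1,"xyz":[0,0,0],"turn":0.121},{"hand":0.1,"xyz":[0,0,0],"turn":0.121},{"hand":0.1,"xyz":[0,0,0],"turn":0.121},{"hand":0.1,"xyz":[0,0,0],"turn":0.121},{"hand":0.1,"xyz":[0,0,0],"turn":0.121},{"hand":0.1,"xyz":[0,0,0],"turn":0.121}]'

```text
time: 18.58
position: [0.4443, -0.1019, 0.1242]
eef_rot: [3.141, 0.001, 1.07]
force: [-0.2, -0.7, 0.3]
opening: 0.047
grasp_force: 0.0
```

Request:
apply_moves --motion '[{"hand":0.1,"xyz":[0,0,0],"turn":0.121},{"hand":0.1,"xyz":[0,0,0],"turn":0.121},{"hand":0.1,"xyz":[0,0,0],"turn":0.121},{"hand":0.1,"xyz":[0,0,0],"turn":0.121},{"hand":0.1,"xyz":[0,0,0],"turn":0.121},{"hand":0.1,"xyz":[0,0,0],"turn":0.121},{"hand":0.1,"xyz":[0,0,0],"turn":0.119},{"hand":0.1,"xyz":[0,0,0],"turn":0},{"hand":0.1,"xyz":[0,0,0],"turn":0},{"hand":0.1,"xyz":[0,0,0],"turn":0}]'

```text
time: 19.42
position: [0.4445, -0.1018, 0.1243]
eef_rot: [3.141, 0.0, 0.234]
force: [0.2, 0.0, 0.0]
opening: 0.0471
grasp_force: 0.0
```

```bash
python3 -c "
from h import *
st(); crop('top','a4',(120,260,260,420),4.2)"
```

```text
t 19.42 deck [[  80.2 -111.6]] z 0.1243 yawrel -1.5686 F deck [0.06 0.24]
```

View pics/a4c.png

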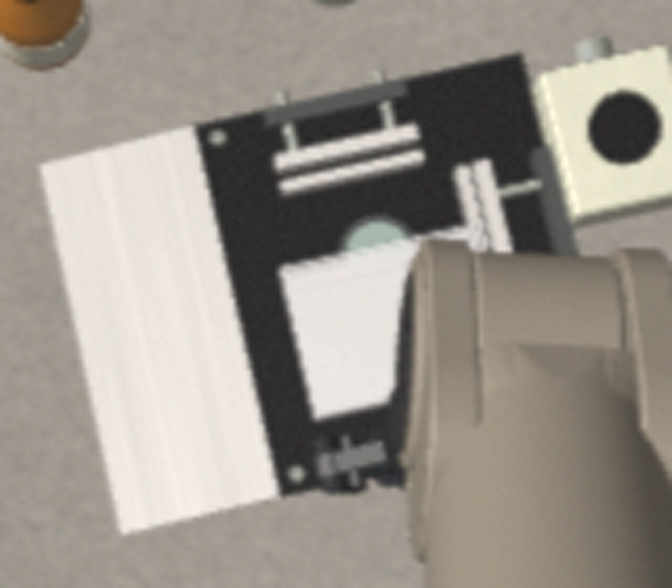

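The box is square against the back rail, its rear edge at (280,267)–(312,420). There is a ~39 mm gap to the side rail, and the fingers are beyond its -y face. Next I'll descend and push sideways.

Request:
apply_moves --motion '[{"hand":0.1,"xyz":[0,0,20],"turn":0.002},{"hand":0.1,"xyz":[0,0,20],"turn":0},{"hand":0.1,"xyz":[0,0,20],"turn":0},{"hand":0.1,"xyz":[0,0,20],"turn":0},{"hand":0.1,"xyz":[0,0,10],"turn":0},{"hand":0.1,"xyz":[4,0,0],"turn":0},{"hand":0.1,"xyz":[4,0,0],"turn":0},{"hand":0.1,"xyz":[4,0,0],"turn":0},{"hand":0.1,"xyz":[4,0,0],"turn":0},{"hand":0.1,"xyz":[4,0,0],"turn":0}]'

```text
time: 20.3
position: [0.4656, -0.0973, 0.0353]
eef_rot: [3.14, -0.002, 0.229]
force: [0.5, 0.4, 0.5]
opening: 0.0471
grasp_force: 0.0
```

Request:
apply_moves --motion '[{"hand":0.1,"xyz":[3,0,0],"turn":0},{"hand":0.1,"xyz":[3,0,0],"turn":0},{"hand":0.1,"xyz":[3,0,0],"turn":0},{"hand":0.1,"xyz":[3,0,0],"turn":0},{"hand":0.1,"xyz":[3,0,0],"turn":0},{"hand":0.1,"xyz":[3,0,0],"turn":0},{"hand":0.1,"xyz":[3,0,0],"turn":0},{"hand":0.1,"xyz":[3,0,0],"turn":0},{"hand":0.1,"xyz":[3,0,0],"turn":0},{"hand":0.1,"xyz":[3,0,0],"turn":0}]'

```text
time: 21.13
position: [0.4935, -0.0904, 0.0342]
eef_rot: [-3.142, 0.0, 0.229]
force: [-1.8, 0.2, 0.0]
opening: 0.0473
grasp_force: 0.9
```

```bash
python3 -c "
from h import *
st()"
```

```text
t 21.13 deck [[ 80.4 -61.3]] z 0.0342 yawrel -1.5733 F deck [-0.58 -1.75]
```

Request:
apply_moves --motion '[{"hand":0.1,"xyz":[1.3,0,0],"turn":-0.002},{"hand":0.1,"xyz":[1.3,0,0],"turn":0},{"hand":0.1,"xyz":[1.3,0,0],"turn":0},{"hand":0.1,"xyz":[1.3,0,0],"turn":0},{"hand":0.1,"xyz":[1.3,0,0],"turn":0},{"hand":0.1,"xyz":[1.3,0,0],"turn":0},{"hand":0.1,"xyz":[1.3,0,0],"turn":0},{"hand":0.1,"xyz":[1.3,0,0],"turn":0},{"hand":0.1,"xyz":[1.3,0,0],"turn":0},{"hand":0.1,"xyz":[1.3,0,0],"turn":0}]'

```text
time: 21.97
position: [0.506, -0.0875, 0.0343]
eef_rot: [3.141, 0.0, 0.231]
force: [-2.8, -0.3, 0.8]
opening: 0.0472
grasp_force: 1.2
```

Request:
apply_moves --motion '[{"hand":0.1,"xyz":[0.3,0,0],"turn":0},{"hand":0.1,"xyz":[0.3,0,0],"turn":0},{"hand":0.1,"xyz":[0.3,0,0],"turn":0},{"hand":0.1,"xyz":[0.3,0,0],"turn":0},{"hand":0.1,"xyz":[0.3,0,0],"turn":0},{"hand":0.1,"xyz":[0.3,0,0],"turn":0},{"hand":0.1,"xyz":[0.3,0,0],"turn":0},{"hand":0.1,"xyz":[0.3,0,0],"turn":0},{"hand":0.1,"xyz":[0.3,0,0],"turn":0},{"hand":0.1,"xyz":[0.3,0,0],"turn":0}]'

```text
time: 22.8
position: [0.5089, -0.0869, 0.0343]
eef_rot: [3.141, 0.0, 0.231]
force: [-2.8, -0.0, 1.4]
opening: 0.0467
grasp_force: 1.3
```

```bash
python3 -c "
from h import *
st()"
```

```text
t 22.8 deck [[ 80.5 -45.5]] z 0.0343 yawrel -1.5713 F deck [-0.6  -2.73]
```

Request:
apply_moves --motion '[{"hand":0.1,"xyz":[0.2,0,0],"turn":0},{"hand":0.1,"xyz":[0.2,0,0],"turn":0},{"hand":0.1,"xyz":[0.2,0,0],"turn":0},{"hand":0.1,"xyz":[0.2,0,0],"turn":0},{"hand":0.1,"xyz":[0.2,0,0],"turn":0},{"hand":0.1,"xyz":[0.2,0,0],"turn":0},{"hand":0.1,"xyz":[0.2,0,0],"turn":0},{"hand":0.1,"xyz":[0.2,0,0],"turn":0},{"hand":0.1,"xyz":[0.2,0,0],"turn":0},{"hand":0.1,"xyz":[0.2,0,0],"turn":0}]'

```text
time: 23.63
position: [0.5108, -0.0864, 0.0343]
eef_rot: [3.141, 0.0, 0.231]
force: [-2.1, -0.9, 1.8]
opening: 0.0469
grasp_force: 1.3
```

Request:
apply_moves --motion '[{"hand":0.1,"xyz":[0.1,0,0],"turn":0},{"hand":0.1,"xyz":[0.1,0,0],"turn":0},{"hand":0.1,"xyz":[0.1,0,0],"turn":0},{"hand":0.1,"xyz":[0.1,0,0],"turn":0},{"hand":0.1,"xyz":[0.1,0,0],"turn":0},{"hand":0.1,"xyz":[0.1,0,0],"turn":0},{"hand":0.1,"xyz":[0.1,0,0],"turn":0},{"hand":0.1,"xyz":[0.1,0,0],"turn":0},{"hand":0.1,"xyz":[0.1,0,0],"turn":0},{"hand":0.1,"xyz":[0.1,0,0],"turn":0}]'

```text
time: 24.47
position: [0.5117, -0.0862, 0.0343]
eef_rot: [3.141, 0.0, 0.231]
force: [-3.1, -0.2, 1.5]
opening: 0.0472
grasp_force: 1.5
```

```bash
python3 -c "
from h import *
st()"
```

```text
t 24.47 deck [[ 80.5 -42.6]] z 0.0343 yawrel -1.5713 F deck [-0.53 -3.1 ]
```

Request:
apply_moves --motion '[{"hand":0.1,"xyz":[0.1,0,0],"turn":0},{"hand":0.1,"xyz":[0.1,0,0],"turn":0},{"hand":0.1,"xyz":[0.1,0,0],"turn":0},{"hand":0.1,"xyz":[0.1,0,0],"turn":0},{"hand":0.1,"xyz":[0.1,0,0],"turn":0},{"hand":0.1,"xyz":[0.1,0,0],"turn":0},{"hand":0.1,"xyz":[0.1,0,0],"turn":0},{"hand":0.1,"xyz":[0.1,0,0],"turn":0},{"hand":0.1,"xyz":[0.1,0,0],"turn":0},{"hand":0.1,"xyz":[0.1,0,0],"turn":0}]'

```text
time: 25.3
position: [0.5128, -0.0859, 0.0343]
eef_rot: [3.141, -0.0, 0.231]
force: [-3.3, -0.5, 0.1]
opening: 0.0467
grasp_force: 1.2
```

```bash
python3 -c "
from h import *
st()"
```

```text
t 25.3 deck [[ 80.5 -41.5]] z 0.0343 yawrel -1.5713 F deck [-0.26 -3.35]
```

Still following; continue.

Request:
apply_moves --motion '[{"hand":0.1,"xyz":[0.1,0,0],"turn":0},{"hand":0.1,"xyz":[0.1,0,0],"turn":0},{"hand":0.1,"xyz":[0.1,0,0],"turn":0},{"hand":0.1,"xyz":[0.1,0,0],"turn":0},{"hand":0.1,"xyz":[0.1,0,0],"turn":0},{"hand":0.1,"xyz":[0.1,0,0],"turn":0},{"hand":0.1,"xyz":[0.1,0,0],"turn":0},{"hand":0.1,"xyz":[0.1,0,0],"turn":0},{"hand":0.1,"xyz":[0.1,0,0],"turn":0},{"hand":0.1,"xyz":[0.1,0,0],"turn":0}]'

```text
time: 26.13
position: [0.5137, -0.0857, 0.0343]
eef_rot: [3.141, -0.0, 0.231]
force: [-0.9, -0.6, -0.6]
opening: 0.0472
grasp_force: 1.0
```

Request:
apply_moves --motion '[{"hand":0.1,"xyz":[0.08,0,0],"turn":0},{"hand":0.1,"xyz":[0.08,0,0],"turn":0},{"hand":0.1,"xyz":[0.08,0,0],"turn":0},{"hand":0.1,"xyz":[0.08,0,0],"turn":0},{"hand":0.1,"xyz":[0.08,0,0],"turn":0},{"hand":0.1,"xyz":[0.08,0,0],"turn":0},{"hand":0.1,"xyz":[0.08,0,0],"turn":0},{"hand":0.1,"xyz":[0.08,0,0],"turn":0},{"hand":0.1,"xyz":[0.08,0,0],"turn":0},{"hand":0.1,"xyz":[0.08,0,0],"turn":0}]'

```text
time: 26.97
position: [0.5143, -0.0855, 0.0343]
eef_rot: [3.142, 0.0, 0.231]
force: [-1.8, -0.2, -0.3]
opening: 0.0471
grasp_force: 1.2
```

```bash
python3 -c "
from h import *
st()"
```

```text
t 26.97 deck [[ 80.4 -39.9]] z 0.0343 yawrel -1.5713 F deck [-0.2  -1.82]
```

Request:
apply_moves --motion '[{"hand":0.1,"xyz":[0.1,0,0],"turn":0},{"hand":0.1,"xyz":[0.1,0,0],"turn":0},{"hand":0.1,"xyz":[0.1,0,0],"turn":0},{"hand":0.1,"xyz":[0.1,0,0],"turn":0},{"hand":0.1,"xyz":[0.1,0,0],"turn":0},{"hand":0.1,"xyz":[0.1,0,0],"turn":0},{"hand":0.1,"xyz":[0.1,0,0],"turn":0},{"hand":0.1,"xyz":[0.1,0,0],"turn":0},{"hand":0.1,"xyz":[0.1,0,0],"turn":0},{"hand":0.1,"xyz":[0.1,0,0],"turn":0}]'

```text
time: 27.8
position: [0.5145, -0.0855, 0.0342]
eef_rot: [3.142, 0.002, 0.231]
force: [-6.1, -1.2, 2.8]
opening: 0.0468
grasp_force: 2.9
```

```bash
python3 -c "
from h import *
st(); crop('top','a5',(120,260,260,420),4.2)"
```

```text
t 27.8 deck [[ 80.5 -39.7]] z 0.0342 yawrel -1.5713 F deck [-0.21 -6.22]
```

View pics/a5c.png

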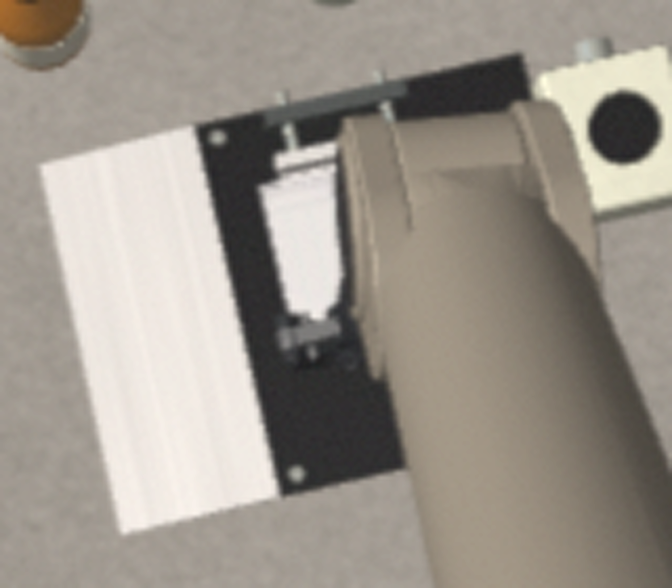

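The box is against the side rail: the plate at crop (300,165) is pushed in and the measured force is 6 N. I'll press on to about 12 N at the tool.

Request:
apply_moves --motion '[{"hand":0.1,"xyz":[0.1,0,0],"turn":0},{"hand":0.1,"xyz":[0.1,0,0],"turn":0},{"hand":0.1,"xyz":[0.1,0,0],"turn":0},{"hand":0.1,"xyz":[0.1,0,0],"turn":0},{"hand":0.1,"xyz":[0.1,0,0],"turn":0},{"hand":0.1,"xyz":[0.1,0,0],"turn":0},{"hand":0.1,"xyz":[0.1,0,0],"turn":0},{"hand":0.1,"xyz":[0.1,0,0],"turn":0},{"hand":0.1,"xyz":[0,0,0],"turn":0},{"hand":0.1,"xyz":[0,0,0],"turn":0}]'

```text
time: 28.68
position: [0.5146, -0.0855, 0.0341]
eef_rot: [-3.142, 0.003, 0.231]
force: [-7.8, -0.4, 3.2]
opening: 0.0469
grasp_force: 3.4
```

```bash
python3 -c "
from h import *
st()"
```

```text
t 28.68 deck [[ 80.5 -39.6]] z 0.0341 yawrel -1.5714 F deck [-1.42 -7.71]
```

Request:
apply_moves --motion '[{"hand":0.1,"xyz":[0.2,0,0],"turn":0},{"hand":0.1,"xyz":[0.2,0,0],"turn":0},{"hand":0.1,"xyz":[0.2,0,0],"turn":0},{"hand":0.1,"xyz":[0.2,0,0],"turn":0},{"hand":0.1,"xyz":[0.2,0,0],"turn":0},{"hand":0.1,"xyz":[0.2,0,0],"turn":0},{"hand":0.1,"xyz":[0.2,0,0],"turn":0},{"hand":0.1,"xyz":[0.2,0,0],"turn":0},{"hand":0.1,"xyz":[0,0,0],"turn":0},{"hand":0.1,"xyz":[0,0,0],"turn":0}]'

```text
time: 29.52
position: [0.5148, -0.0855, 0.0338]
eef_rot: [-3.141, 0.006, 0.231]
force: [-9.7, -1.5, 4.7]
opening: 0.0471
grasp_force: 4.5
```

```bash
python3 -c "
from h import *
st()"
```

```text
t 29.52 deck [[ 80.5 -39.4]] z 0.0338 yawrel -1.5716 F deck [-0.74 -9.82]
```

Request:
apply_moves --motion '[{"hand":0.1,"xyz":[0.2,0,0],"turn":0},{"hand":0.1,"xyz":[0.2,0,0],"turn":0},{"hand":0.1,"xyz":[0.2,0,0],"turn":0},{"hand":0.1,"xyz":[0.2,0,0],"turn":0},{"hand":0.1,"xyz":[0.2,0,0],"turn":0},{"hand":0.1,"xyz":[0.2,0,0],"turn":0},{"hand":0.1,"xyz":[0.2,0,0],"turn":0},{"hand":0.1,"xyz":[0.2,0,0],"turn":0},{"hand":0.1,"xyz":[0.2,0,0],"turn":0},{"hand":0.1,"xyz":[0,0,0],"turn":0}]'

```text
time: 30.35
position: [0.5149, -0.0854, 0.0334]
eef_rot: [-3.141, 0.01, 0.23]
force: [-11.1, -1.3, 5.6]
opening: 0.0469
grasp_force: 5.9
```

```bash
python3 -c "
from h import *
st()"
```

```text
t 30.35 deck [[ 80.5 -39.3]] z 0.0334 yawrel -1.5719 F deck [ -1.28 -11.08]
```

Request:
apply_moves --motion '[{"hand":0.1,"xyz":[0.2,0,0],"turn":0},{"hand":0.1,"xyz":[0.2,0,0],"turn":0},{"hand":0.1,"xyz":[0.2,0,0],"turn":0},{"hand":0.1,"xyz":[0.2,0,0],"turn":0},{"hand":0.1,"xyz":[0.2,0,0],"turn":0},{"hand":0.1,"xyz":[0,0,0],"turn":0},{"hand":0.1,"xyz":[0,0,0],"turn":0},{"hand":0.1,"xyz":[0,0,0],"turn":0},{"hand":0.1,"xyz":[0,0,0],"turn":0},{"hand":0.1,"xyz":[0,0,0],"turn":0}]'

```text
time: 31.18
position: [0.515, -0.0854, 0.0332]
eef_rot: [-3.141, 0.012, 0.23]
force: [-12.9, -2.5, 7.5]
opening: 0.047
grasp_force: 6.6
```

Request:
apply_moves --motion '[{"hand":0.1,"xyz":[-1,0,0],"turn":0},{"hand":0.1,"xyz":[-1,0,0],"turn":0},{"hand":0.1,"xyz":[-2,0,0],"turn":0},{"hand":0.1,"xyz":[-3,0,0],"turn":0},{"hand":0.1,"xyz":[-5,0,0],"turn":0},{"hand":0.1,"xyz":[-10,0,0],"turn":0},{"hand":0.1,"xyz":[-15,0,0],"turn":0},{"hand":0.1,"xyz":[0,0,-30],"turn":0},{"hand":0.1,"xyz":[0,0,-35],"turn":0},{"hand":0.1,"xyz":[0,0,-35],"turn":0}]'

```text
time: 32.02
position: [0.484, -0.0924, 0.1354]
eef_rot: [-3.141, -0.0, 0.231]
force: [0.4, -0.5, 0.0]
opening: 0.0467
grasp_force: 0.0
```

Request:
apply_moves --motion '[{"hand":0.1,"xyz":[0,35,-10],"turn":0},{"hand":0.1,"xyz":[0,35,-10],"turn":0},{"hand":0.1,"xyz":[0,35,-10],"turn":0},{"hand":0.1,"xyz":[0,35,-10],"turn":0},{"hand":0.1,"xyz":[0,35,0],"turn":0},{"hand":0.1,"xyz":[0,35,0],"turn":0},{"hand":0.1,"xyz":[0,35,0],"turn":0},{"hand":0.1,"xyz":[0,35,0],"turn":0},{"hand":0.1,"xyz":[0,35,0],"turn":0},{"hand":0.1,"xyz":[0,35,0],"turn":0}]'

```text
time: 32.85
position: [0.5651, -0.4352, 0.1749]
eef_rot: [3.14, -0.002, 0.231]
force: [0.4, -0.5, 0.1]
opening: 0.0468
grasp_force: 0.0
```

```bash
python3 -c "
from h import *
st(); crop('top','a6',(130,240,290,410),6)"
```

```text
t 32.85 deck [[432.4 -70.7]] z 0.1749 yawrel -1.5714 F deck [0.56 0.31]
```

View pics/a6c.png

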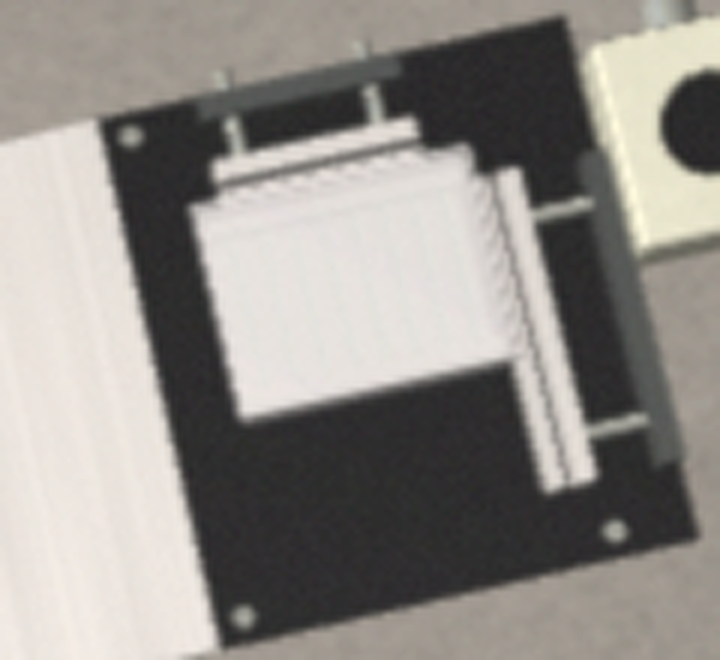

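The box sits in the corner, flush with both rail faces. I'll check the numbers and hand in.

```bash
python3 - <<'E'
from h import *
f=lambda p:(np.array(p,float)+.5)/6-.5+[290,130]
B=px2w("top",f([(192,208),(240,420),(515,358)]),.047); print(D(B))
d=np.load("pics/a6.npy"); W=world("top",d)
c=W[(195-5):(195+1),335:345].reshape(-1,3); print("top z",c.mean(0))
for n,p,z in(("seam",[(100,122),(222,648)],.012),("back",[(545,490)],.03),("side block",[(215,162),(415,120)],.03)): print(n,D(px2w("top",f(p),z)).tolist())
E
```

```text
[[ 26.3  54.3]
 [ 25.8 -29.3]
 [132.8 -29.2]]
top z [ 0.52869577 -0.05237955  0.04597064]
seam [[0.6, 103.5], [1.1, -109.5]]
back [[134.5, -79.1]]
side block [[40.1, 73.7], [119.8, 72.9]]
```

```bash
python3 -c "
from h import *
print(bot.close_job())"
```

```text
the job is handed in; nothing more can be done
None
```

The slide box is seated flat in the corner against both rails and the job is handed in; the tool readings peaked at about 12–13 N, so I estimate about 10 N on each rail, and the bottle, jar and beaker were not touched.

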